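# Set the length stop without backlash and lay the coil former against it

### The job

On the green stop gauge the sliding stop stands too far in: draw its handle back until the stop's pointer is well behind the index fin (20 mm or more), then push the handle forward, towards the trough, until pointer and index line up, finishing on the forward push so that all the handle's play is taken up on that side. Then lift the coil former out of its rack, lay it down on the cork mat and let go, take it again near one end, and lay it in the trough with its end touching the stop and the stop still on its index. Let go of everything, and leave the wire reel, the jar and the screwdriver where they stand.

Things in the scene. Friction and masses are not known exactly. Their poses are not given: they have to be found in the camera images.
- gauge: Green stop gauge fixed to the bench, bed plate 445 mm long along its y (y = -210 to 235 mm), 90 mm wide (x = -45 to 45), 14 mm thick. Origin: bench level, on the centre line. The -y half is the trough; the +y half carries the sliding stop and its handle. 'Forward' is -y, towards the trough; 'back' is +y.
- trough (a point): Middle of the trough's bed, gauge y = -115 mm, 30 mm above the bench; axes as the gauge's. The former lies along y on a steel rib 16 mm wide at this height (gauge y -200 to -30 mm). Guide walls stand from here 80 mm towards the stop (+y): 33 mm apart, upright to z = 50 mm, then flared to 66 mm. For 85 mm to -y there are no walls: fingers pass either side of the rib.
- handle_grip (a point): In the black upright handle's grip, 90 mm above the bench, 22 mm under its top. The grip is 64 mm wide along the gauge's x, 24 mm thick along its y (take it from above, a finger before and behind along y), 70 mm high. Slides along the gauge's y, from y = 53 to 189 mm, with about 11 N friction; stays where left. Its foot drives the stop with play (see pointer). Axes as the gauge's.
- pointer (a point): Tip of the sliding stop's pointer, a dark fin 3 mm thick at its +x side, 50 mm above the bench. Axes as the gauge's. The stop is a steel frame 100 x 78 mm, 46 mm high, with 2 N friction, round the handle's foot, which has 12 mm play in it: handle_grip is 6 mm forward (-y) of the pointer when pushing the stop forward, 6 mm behind when drawing it back, between when slack.
- stop_face (a point): On the end face of the plunger (24 mm square bar) that reaches from the stop into the trough: 140 mm forward (-y) of the pointer, on the gauge's centre line, 30 mm above the bench, level with the rib's top. The face is 27 mm square, 1 to 28 mm above this point, and looks to -y; the former comes against it moving to +y. Axes as the gauge's.
- index: Index clip, the set mark, fixed on the gauge's bed beside the stop: dark block 24 mm square with an upright fin 3 mm thick, top 60 mm above the bench. Origin: its underside, 14 mm above the bench, in the fin's plane. Axes as the gauge's. Pointer and index line up when both have the same y along the gauge. The pointer starts 30 to 65 mm forward (-y) of it.
- rack: Plywood rack fixed to the bench, 196 (y) x 64 mm, 70 mm high. Origin: centre of its underside. Two end pockets, walls 8 to 12 mm higher than the former, enclose the former's ends; the middle 92 mm is open down to the 10 mm base, so the former can be taken only by its middle and lifted straight up.
- former: Coil former: brown square tube 28 x 28 x 160 mm, about 0.12 kg, long axis y. Origin: centre of its underside. Starts in the rack, its underside 30 mm above the bench.
- mat: Cork mat fixed on the bench, 130 x 210 mm, long axis y, 3 mm thick. Origin: centre of its underside, on the bench.
- reel: Bystander: reel of copper wire standing on the bench, 76 mm diameter, 85 mm high. Origin: centre of its underside.
- jar: Bystander: amber glass jar, 64 mm diameter, 90 mm high. Origin: centre of its underside.
- driver: Bystander: screwdriver lying on the bench at the side, 190 mm long along its x axis.
Things that resemble listed ones, but are neither listed nor needed, are in the scene too. Of the things that look like the former, the middle-sized one is meant.

How it is judged:
By the outcome, as a careful person would: the job done as asked, in the order asked, and still so for the second after the job is handed in, with the robot touching nothing.
It also fails if it takes over 64 s, if anything falls off the work surface, if the arm or the gripper's body presses on something with over 40 N, if the wrist force passes 120 N, or if a joint passes its speed limit or range.

### The arm

A 7-joint arm with a two-finger parallel gripper is mounted at the origin on the work surface. World frame = base frame: x ahead of the robot, y to its left, z up, the work surface at z = 0. Lengths are in m, angles in rad, forces in N, time in s.
With the tool pointing down it reaches from about 0.425 to 0.95 m from the base axis. Payload 4.7 kg.
Tool frame: the origin (TCP) lies between the finger pads; the fingertips stand 25 mm ahead of it and the grasp point (between the pads) lies 6 mm ahead of it; x points along the fingers, z is the direction in which the jaws open and shut, and the axes are right-handed (so a half turn about x gives the same grasp; the last joint's range is limited). The gripper opens to 85 mm and grips with 20 to 120 N. Pads are 22 mm wide; open, the fingers measure 114 mm over their backs; the gripper's body (76 mm by 85 mm) begins 54 mm behind the grasp point. The pads swing forward as they close: fully open they stand 13 mm farther back than shut.
Start: joints at [-1.361, 0.469, -0.049, 1.532, 0.024, 1.141, -0.082], TCP at [0.16, 0.656, 0.256] pointing down, gripper open.
Joint ranges: [-2.59, 2.59], [-0.33, 1.99], [-1.39, 1.29], [0.1, 2.45], [-1.04, 4.18], [0.21, 1.99], [-2.66, 2.66]. Speed limits (rad/s): [2.57, 2.57, 3.14, 3.14, 3.14, 3.14, 3.14].

### API

Orientations are given as a 3x3 rotation matrix whose columns are the frame's x, y, z axes.
In Python, from rig import * gives the robot as it stands. Calls block until the motion is done:
- movep(position, orientation): joint-space move of the TCP to a pose.
- move_l(position, attitude=None, feed=0.15, until_force=None): straight line of the TCP; attitude=None keeps the orientation; feed is the mean speed in m/s. With until_force (N) it stops when the force on the tool has changed by that much, and returns True; else False.
- move_joints(angles): joint-space move.
- command_gripper(opening, newtons=None): finger opening in m; newtons is the grip in N (None keeps the last); returns when the fingers have stopped.
- sleep(seconds).
- inverse_kinematics(position, orientation): joint angles nearest the present ones, or None.
- sense(): the state.
- camera(name): name is "side" or "top"; returns (picture, depth): 480x640x3 uint8, red, green, blue; 480x640 float32, m along the optical axis (not along the pixel's ray), 0 where there is no reading.
- camera_params(name): a dict with "K" (3x3 intrinsics, pixels), "position" and "rotation" of the camera in the world. Camera axes: x right, y down, z forward; pixel columns grow to the right and rows downward; lengths in m; the calibration is good to about 2 mm. A picture is of the moment at which its call begins. camera_params takes no time and is no camera call.
A pose or a line that the arm cannot do raises Unreachable and nothing moves.
- finish_job(): hands the job in, once; it reports no verdict.
The state is a dict: "time_s": time; "joint_pos": joint angles; "qd": joint speeds; "joint_efforts": joint torques, N m; "position": TCP position; "tcp_rot": TCP orientation; "wrist_force": force on the tool from outside, world axes, zero at the start; "ft_torque": the same for the moment, N m; "finger_gap": finger opening in m.
Only numpy, scipy, OpenCV 4.12 (cv2) and the standard library are available. Lean on these libraries where they do the work, as an engineer would, in place of code of your own. Each camera call takes 0.05 s, during which the arm holds its last target. There are 200 camera calls.

## Working session

There is one attempt and no reset: what is moved stays moved. The work goes in short steps, each a Python script; the robot and the scene stay as the last script left them, time stands still between calls to the robot, and variables do not carry over. Pictures are saved under pics/ and viewed, about 8 in all and at most 12, crops included, and the job is handed in when it is done.

```bash
mkdir -p pics; ls
cat > h.py <<'E'
from rig import *
import numpy as np, cv2
def cloud(name, shot=None):
    p=camera_params(name); im,d=shot or camera(name)
    K=np.array(p["K"]); v,u=np.mgrid[:480,:640]
    c=np.stack([(u-K[0,2])/K[0,0]*d,(v-K[1,2])/K[1,1]*d,d],-1)
    w=c@np.array(p["rotation"]).T+np.array(p["position"]); w[d==0]=np.nan
    return im,d,w
def save(n,im): cv2.imwrite("pics/"+n,cv2.cvtColor(im,cv2.COLOR_RGB2BGR))
E
python3 - <<'E'
from h import *
for n in ("top","side"):
    im,d,w=cloud(n); save(n+"1.png",im); np.savez(n+"1.npz",im=im,d=d,w=w)
    p=camera_params(n); print(n,p["K"],p["position"],p["rotation"])
print(sense()["time_s"],sense()["tcp_rot"])
E
```

```text
pics
top [[618.00434234   0.         329.65635265]
 [  0.         618.00434234 243.16203721]
 [  0.           0.           1.        ]] [ 0.32718821 -0.03357207  1.45850419] [[ 0.00950704 -0.99439596  0.10529148]
 [-0.99992754 -0.0102316  -0.00634343]
 [ 0.00738518 -0.10522354 -0.99442117]]
side [[603.06293395   0.         312.56442365]
 [  0.         603.06293395 244.28301053]
 [  0.           0.           1.        ]] [-0.27684306 -0.97897674  1.2464012 ] [[ 0.76322937 -0.45360085  0.46013824]
 [-0.64608538 -0.52762959  0.55152578]
 [-0.00739002 -0.71822927 -0.69576728]]
0.1 [[-3.83816141e-04 -9.71643686e-01  2.36449573e-01]
 [-1.75625770e-03  2.36449880e-01  9.71642100e-01]
 [-9.99998384e-01 -4.23344625e-05 -1.79720999e-03]]
```

View pics/top1.png

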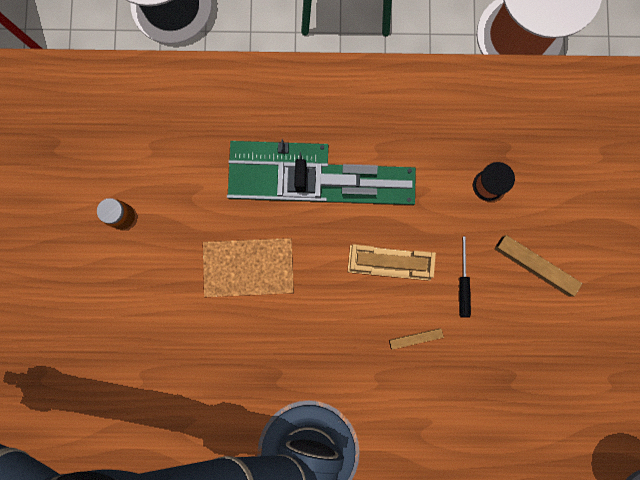

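View pics/side1.png

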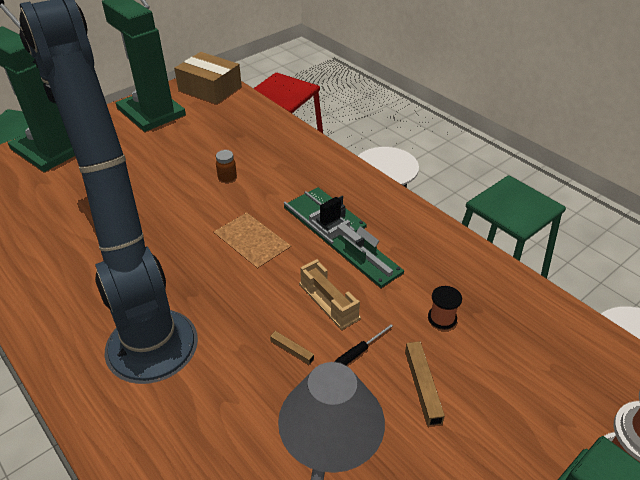

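In the top view, the former candidates are the tube in the rack (393,261), the long tube on the bench (537,266) and the short tube (416,339). The rack one should be the middle-sized. I'll check that in an enlarged crop and measure.

Run:
```python
from h import *
z=np.load("top1.npz"); im,w=z["im"],z["w"]
a=cv2.resize(im[130:360,195:595],None,fx=2,fy=2,interpolation=cv2.INTER_CUBIC)
save("crop1.png",a)
for n,(u,v) in dict(handle=(301,162),bed=(250,188),bench=(330,300),mat=(250,268),former=(393,261),rib=(395,184),indextop=(283,145),big=(537,266),small=(416,339),stopL=(280,180)).items(): print(n,w[v,u].round(4))
hsv=cv2.cvtColor(im,cv2.COLOR_RGB2HSV)
def rect(mask,name,zmin,zmax):
    m=mask&(w[...,2]>zmin)&(w[...,2]<zmax)
    m=m.astype(np.uint8); n,l,s,c=cv2.connectedComponentsWithStats(m)
    for i in range(1,n):
        if s[i,4]>60:
            P=w[l==i][:,:2].astype(np.float32); r=cv2.minAreaRect(P*1000)
            print(name,s[i,:5],"rect",np.round(r[0],1),np.round(r[1],1),round(r[2],2),"zmed",np.nanmedian(w[l==i][:,2]).round(4))
roi=np.zeros((480,640),bool); roi[120:380,190:600]=1
rect(roi&(hsv[...,0]>65)&(hsv[...,0]<90)&(hsv[...,1]>100),"green",.005,.04)
rect(roi,"all>8mm",.008,.2)
rect(roi,"all>78",.095,.2)
rect(roi,"wall/former",.064,.075)
```

```text
handle [0.6512 0.0234 0.1084]
bed [0.6095 0.1472 0.0149]
bench [ 3.473e-01 -4.500e-02  3.000e-04]
mat [0.4207 0.1445 0.0007]
former [ 0.4363 -0.1871  0.0564]
rib [ 0.6196 -0.1948  0.0312]
indextop [0.7101 0.0696 0.0318]
big [ 0.4294 -0.5212  0.0394]
small [ 0.2597 -0.243   0.0262]
stopL [0.6239 0.0745 0.0417]
green [ 230  141   98   22 1513] rect [699.1  81.5] [233.5  48. ] 88.39 zmed 0.014
green [ 228  164   50   32 1489] rect [631.  141.8] [117.3  75.7] 88.16 zmed 0.0143
green [322 165  21   9 158] rect [658.  -46.6] [47.7 21.7] 88.88 zmed 0.014
green [ 320  166   96   39 1689] rect [ 622.8 -131.4] [223.8  90.5] 88.78 zmed 0.0142
all>8mm [ 227  139  189   66 8910] rect [649.7 -22.3] [445.5 142.1] 88.49 zmed 0.0172
all>8mm [ 474  162   41   38 1063] rect [ 623.9 -420.2] [75.3 76.7] 48.08 zmed 0.0843
all>8mm [ 495  235   87   62 1662] rect [ 434.  -530.3] [209.4  46.1] 57.18 zmed 0.0354
all>8mm [459 237  12  81 578] rect [ 404.4 -357.8] [ 26.8 187.7] 89.84 zmed 0.0211
all>8mm [ 348  245   88   36 2204] rect [ 435.4 -188.9] [204.8  64.7] 85.19 zmed 0.0569
all>8mm [389 329  55  21 529] rect [ 259.7 -244.1] [ 22.6 123.5] 13.48 zmed 0.0214
all>78 [294 159  12  30 321] rect [626.1  25.8] [24.5 65.4] 87.57 zmed 0.1114
wall/former [342 190  34   5  64] rect [ 592.1 -107.2] [75.6  8.1] 87.92 zmed 0.0665
wall/former [350 245  24  27 205] rect [ 442.3 -114.7] [47.8 56.3] 85.16 zmed 0.0676
wall/former [412 251  24  27 213] rect [ 429.5 -254.9] [48.5 55.7] 84.03 zmed 0.0679
```

View pics/crop1.png

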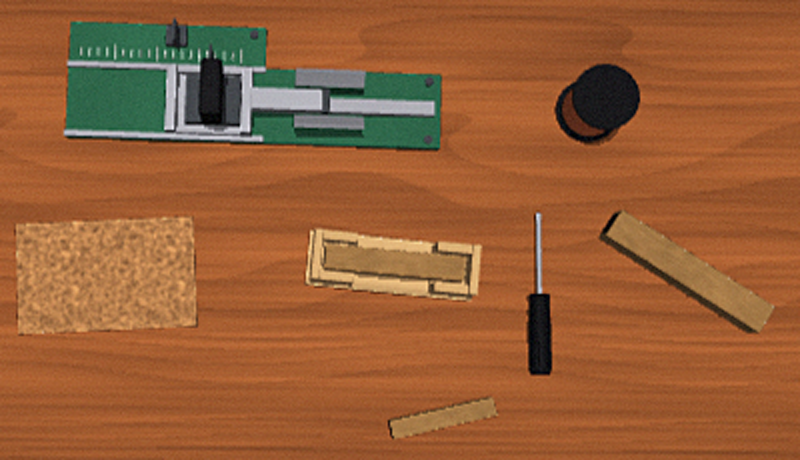

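The crop and sizes agree: the tubes measure about 209, 160 and 115 mm, so the one in the rack (crop 393,262) is the middle-sized former. Next I'll get the frames.

```bash
cat >> h.py <<'E'
def mats(w):
    pass
E
python3 - <<'E'
from h import *
z=np.load("top1.npz"); im,w=z["im"],z["w"]
K=np.array(camera_params("top")["K"])
W=w[139:206,226:418].reshape(-1,3); C=im[139:206,226:418].reshape(-1,3)
m=(W[:,2]>.008)&(W[:,2]<.02); B=W[m]
# lower (x=-45) edge per y bin
ys=np.arange(-.235,.19,.01); e=[]
for y in ys:
    s=B[abs(B[:,1]-y)<.005]; e.append(s[:,0].min() if len(s) else np.nan)
ys=ys[~np.isnan(e)]; e=np.array(e)[~np.isnan(e)]
p=np.polyfit(ys,e,1); r=e-np.polyval(p,ys); k=abs(r)<.003; p=np.polyfit(ys[k],e[k],1); print("edge slope",p, r.std())
def axis(sel,name):
    P=W[sel]; q=[]
    for y in np.arange(-.24,.2,.006):
        s=P[abs(P[:,1]-y)<.003]
        if len(s)>2: q.append((y,(s[:,0].min()+s[:,0].max())/2,np.ptp(s[:,0])))
    q=np.array(q); p=np.polyfit(q[:,0],q[:,1],1); print(name,p,"width",np.median(q[:,2]),"y",q[0,0],q[-1,0]); return p
grey=(C.max(1).astype(int)-C.min(1)<25)
ax=axis(grey&(abs(W[:,2]-.030)<.004)&(W[:,1]<-.12)&(abs(W[:,0]-.62)<.02),"rib")
axis((abs(W[:,2]-.058)<.005)&(W[:,1]<0)&(abs(W[:,0]-.622)<.02),"plunger")
th=np.arctan(p[0]); yv=np.array([np.sin(th),np.cos(th)]); xv=np.array([yv[1],-yv[0]])
t=B[:,:2]@yv; print("y extent",t.min(),t.max(),"-> origin t",t.max()-.235,t.min()+.210)
print("theta deg",np.degrees(th))
# pointer, index, handle
gx=W[:,:2]@xv; gy=W[:,:2]@yv
for n,s in dict(handle=W[:,2]>.1, index=(gx>gx[m].max()-.06)&(W[:,2]>.04)).items():
    print(n,s.sum(),"gy",gy[s].min(),gy[s].max(),gx[s].min(),gx[s].max(),W[s,2].max())
print("gx bed",gx[m].min(),gx[m].max(), "t mid", np.mean([gy.min()]))
M=w[230:305,195:300].reshape(-1,3); CM=im[230:305,195:300].reshape(-1,3)
h=cv2.cvtColor(im,cv2.COLOR_RGB2HSV)[230:305,195:300].reshape(-1,3)
b=(CM.astype(int).sum(1)>330); r=cv2.minAreaRect((M[b][:,:2]*1000).astype(np.float32)); print("mat",r)
a=cv2.resize(im[135:210,220:345],None,fx=6,fy=6,interpolation=cv2.INTER_CUBIC); save("crop2.png",a)
E
```

```text
edge slope [0.02226689 0.58016636] 0.0022008520384453672
rib [0.04379507 0.62977546] width 0.01498826348152954 y -0.23399999999999999 -0.11999999999999988
plunger [0.02739771 0.62499537] width 0.028912571604029713 y -0.1319999999999999 -0.0239999999999998
y extent -0.23058869689241931 0.21868085492868766 -> origin t -0.016319145071312324 -0.020588696892419323
theta deg 1.2755881852574527
handle 314 gy 0.027779989324803567 0.05228715754724031 0.5926221976277027 0.6581422016268197 0.12186650612721595
index 37 gy 0.04325286359468589 0.08867093046474962 0.6756245640268633 0.715716595928612 0.0652942714669551
gx bed 0.5669654942641491 0.7352198412544061 t mid nan
mat ((396.72052001953125, 145.28109741210938), (157.50006103515625, 234.47390747070312), 11.890230178833008)
```

View pics/crop2.png

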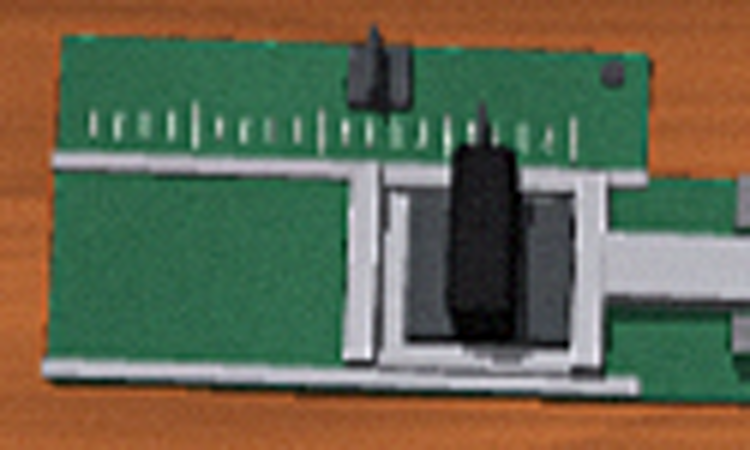

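```bash
cat >> h.py <<'E'
TH=0.0267; YV=np.array([np.sin(TH),np.cos(TH),0]); XV=np.array([np.cos(TH),-np.sin(TH),0])
O=np.array([0.62543,0,0])-0  # point on centre line at world y=0
O=O+YV*(-.0174-O@YV)         # gauge origin
def G(x,y,z): return O+XV*x+YV*y+np.array([0,0,z])
def toG(p): d=np.array(p)-O; return np.array([d@XV,d@YV,d[2]])
def R(zdir): x=np.array([0,0,-1.]); zd=np.array(zdir)/np.linalg.norm(zdir); return np.stack([x,np.cross(zd,x),zd],1)
def ray(name,u,v,z):
    p=camera_params(name); d=np.array(p["rotation"])@np.linalg.inv(np.array(p["K"]))@[u,v,1]; c=np.array(p["position"]); return c+d*(z-c[2])/d[2]
def best(pos,zdir):
    z=np.array(zdir); q0=np.array(sense()["joint_pos"]); o=[]
    for s in (1,-1):
        q=inverse_kinematics(pos,R(s*z))
        if q is not None: o.append((np.abs(np.array(q)-q0).max(),s))
    return R(min(o)[1]*z)
E
sed -i '/^def mats/,+1d' h.py
python3 - <<'E'
from h import *
print("index",toG(ray("top",282,140.5,.06)),"pointer",toG(ray("top",300.4,152.5,.05)))
W=np.load("top1.npz")["w"]; m=W[...,2]>.1; m[:159]=0;m[195:]=0;m[:,:290]=0;m[:,310:]=0
h=W[m]; print("handle",toG(h.mean(0)))
P=toG(h.mean(0)); y=P[1]
movep(G(0,y,.19),R(YV)); move_l(G(0,y,.096),feed=.12); command_gripper(0.01,50)
s=sense(); print(s["time_s"],toG(s["position"]),s["finger_gap"],s["wrist_force"])
E
```

```text
index [0.08577542 0.10651327 0.06      ] pointer [0.06159354 0.06329591 0.05      ]
handle [-0.00102727  0.05972826  0.11121594]
4.3917 [0.0001319  0.05875961 0.09657587] 0.023254615105304948 [-1.56733278 -2.91383971  4.51210134]
```

Run:
```python
from h import *
move_l(G(0,.141,.096),feed=.06); s=sense(); print(toG(s["position"]),s["wrist_force"])
sh=camera("top"); 
move_l(G(0,.104,.096),feed=.05); s=sense(); print(toG(s["position"]),s["wrist_force"],s["finger_gap"])
im2,_=camera("top"); im3,_=camera("side")
c=lambda i:cv2.resize(i[125:205,240:345],None,fx=5,fy=5,interpolation=cv2.INTER_CUBIC)
k=cv2.resize(im3[170:280,280:380],(525,578),interpolation=cv2.INTER_CUBIC)
print(s["time_s"])
a=c(sh[0]);b=c(im2); cv2.imwrite("pics/x.png",a); save("pull.png",a); save("both.png",np.hstack([cv2.resize(np.vstack([a,b]),(390,595)),cv2.resize(k,(400,595))]))
```

```text
[-0.00014446  0.13506207  0.09660702] [ -3.23615053 -12.17005948   8.31779357]
[-6.20649501e-05  1.11183957e-01  9.66207679e-02] [-1.53308867 11.26513817  6.34754057] 0.02347812513886276
6.8417
```

View pics/both.png

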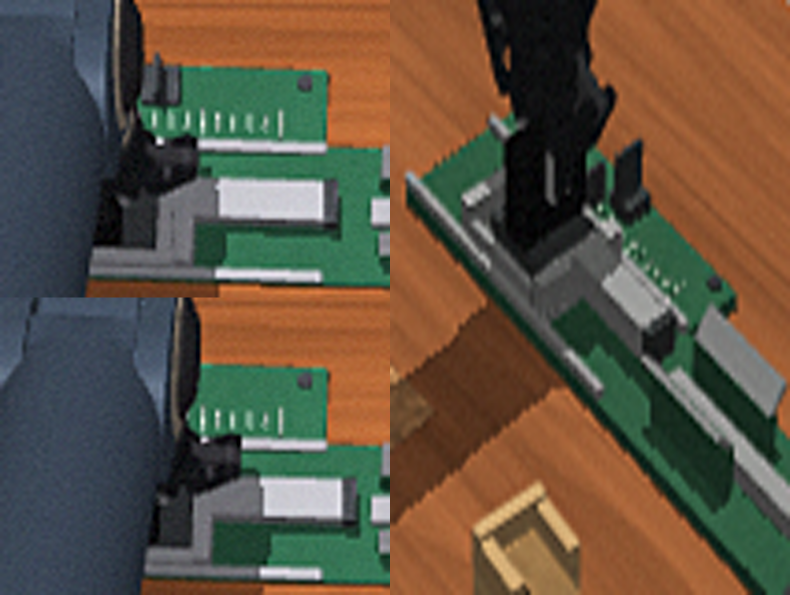

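The arm gives about 6 mm under the 11 N drag, so the draw-back margin is thin (about 22 mm). I'll pull again further, then push using the sensed position and stop a little short.

```bash
cat >> h.py <<'E'
def push_to(target, c0, x=0, z=.096, step=.0015):
    """command forward in small steps until the sensed gauge y reaches target, then unload"""
    c=c0
    while toG(sense()["position"])[1]>target and c>target-.02:
        c-=min(step,max(.0004,toG(sense()["position"])[1]-target)); move_l(G(x,c,z),feed=.03); 
    sleep(.15); y=toG(sense()["position"])[1]
    a=sense()["wrist_force"]
    move_l(G(x,y,z),feed=.03); sleep(.1)
    print("pushed to",y,"F",np.round(a,1),"unloaded",toG(sense()["position"]),np.round(sense()["wrist_force"],1))
E
python3 - <<'E'
from h import *
move_l(G(0,.154,.096),feed=.06); sleep(.2); s=sense(); print(toG(s["position"]),s["wrist_force"])
move_l(G(0,.117,.096),feed=.06); sleep(.1); print(toG(sense()["position"]))
push_to(.1038,.115)
command_gripper(.085); print(toG(sense()["position"]),sense()["wrist_force"])
move_l(G(0,toG(sense()["position"])[1],.2),feed=.2)
movep(np.array([.44,-.19,.2]),best([.44,-.19,.2],[np.cos(.0913),-np.sin(.0913),0]))
im,d,w=cloud("top"); np.savez("top2.npz",im=im,w=w); i3,d3,w3=cloud("side"); np.savez("side2.npz",im=i3,w=w3); print(sense()["time_s"])
a=cv2.resize(im[135:210,220:320],None,fx=4,fy=4,interpolation=cv2.INTER_CUBIC)
b=cv2.resize(i3[175:255,290:370],(400,400),interpolation=cv2.INTER_CUBIC); a=cv2.resize(a,(400,300)); a=np.vstack([a,np.zeros((100,400,3),np.uint8)])
save("p3.png",np.hstack([a,b]))
E
```

```text
[-0.00020849  0.1485898   0.09654685] [ -3.87973928 -11.41211225   7.54285091]
[-0.00017204  0.12378422  0.09657697]
pushed to 0.10354181597173023 F [-2.  12.4  7. ] unloaded [-1.84545640e-05  1.03879860e-01  9.66027279e-02] [-3.4 -1.1  5.5]
[2.76508298e-07 1.03586045e-01 9.59321931e-02] [ 0.2000361  -0.00054429 -0.29914647]
15.7833
```

View pics/p3.png

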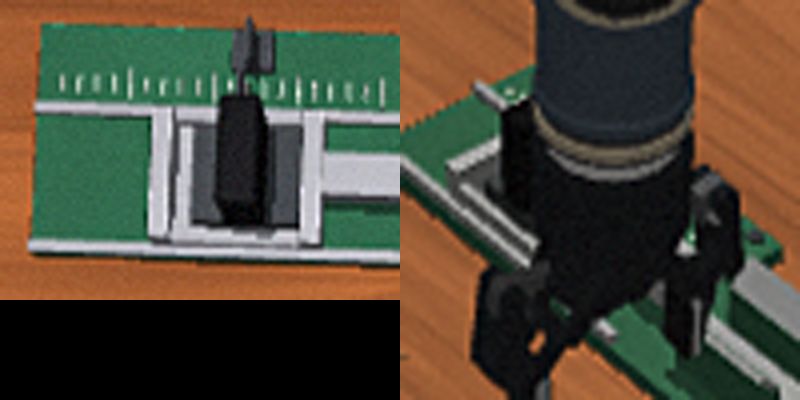

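Run:
```python
from h import *
z=np.load("top2.npz"); im=z["im"].astype(int); w=z["w"]
g=im.sum(2)//3
np.set_printoptions(linewidth=200)
print("     ",np.arange(274,292))
for v in range(137,162): print(v,im[v,274:292].max(1), )
for v in range(138,160): print(v,(w[v,278:288,2]*1000).round(0))
```

```text
[274 275 276 277 278 279 280 281 282 283 284 285 286 287 288 289 290 291]
137 [152 157 155 162 161 155 157 155 158 164 156 163 152 159 158 154 153 157]
138 [148 158 158 159 158 158 165 162 145 165 161 159 156 159 157 161 158 156]
139 [144 147 155 150 150 146 163 136  88 159 168 159 159 155 154 154 160 156]
140 [159 157 157 156 155 148 164 109  69 140 167 172 164 169 158 167 167 164]
141 [148 146 149 151 140 143 145  99  71  75 160 166 169 167 165 177 182 180]
142 [ 96  93  97  93  88  70  71  88  67  66 104 108 114 109  99 150 149 150]
143 [118 118 119 120  99  80  75  85  59  36  72  86  88  90  74 114 116 109]
144 [120 116 116 121 102  81  80  81  56  35  29  71  75  87  44 112 112 108]
145 [112 113 116 118  83  73  79  82  59  21  37  79  87  88  40 106 117 106]
146 [115 121 117 122  83  78  80  84  60  28  34  81  74  87  49 109 111 111]
147 [112 115 118 108  80  83  75  82  49  35  38  82  80  93  39 112 110 104]
148 [113 115 120  82  88  87  85  82  57  34  38  83  85 101  42 106 109 112]
149 [119 112 119  85  84  79  84  76  41  25  40  79  79 103  42 109 110 108]
150 [117 119
[... 1245 characters left out ...]

145 [28. 24. 25. 55. 56. 28. 29. 28. 28. 34.]
146 [30. 27. 28. 61. 55. 28. 27. 24. 31. 23.]
147 [25. 28. 19. 60. 61. 34. 27. 26. 26. 30.]
148 [22. 22. 27. 65. 54. 27. 27. 27. 23. 22.]
149 [24. 21. 23. 59. 54. 30. 32. 28. 21. 24.]
150 [29. 27. 25. 57. 55. 25. 24. 23. 33. 28.]
151 [28. 21. 30. 46. 49. 23. 25. 20. 25. 24.]
152 [21. 47. 48. 25. 37. 27. 27. 29. 26. 22.]
153 [19. 53. 46. 14. 26. 21. 24. 24. 22. 20.]
154 [ 9. 54. 45. 15. 19.  9. 15. 14. 17. 19.]
155 [11. 48. 42. 17. 11. 17. 14. 10. 18. 15.]
156 [12. 48. 43. 14. 16. 15. 12. 11. 11. 17.]
157 [14. 50. 42. 13. 14.  9. 13. 16. 12. 15.]
158 [16. 52. 37. 17. 16. 14. 19. 10. 14. 16.]
159 [109. 112. 118. 115. 111. 113. 116.  16.  17.  17.]
```

Run:
```python
from h import *
i=toG(ray("top",281.5,146,.06)); p=toG(ray("top",279.05,156,.05)); print(i,p,"pointer-index mm",(p-i)[1]*1000, "pointer from handle", .1036+.006)
W=np.load("top2.npz")["w"]; im=np.load("top2.npz")["im"]
m=(W[...,2]>.1); m[:158]=0;m[197:]=0;m[:,:265]=0;m[:,296:]=0; h=np.array([toG(q) for q in W[m]]); print("handle vis",h.mean(0),h.min(0),h.max(0))
m=(abs(W[...,2]-.058)<.004); m[:172]=0; m[190:]=0; m[:,290:]=0
m=(abs(W[...,2]-.058)<.005); m[:170]=0; m[195:]=0; m[:,:300]=0; m[:,360:]=0
h=np.array([toG(q) for q in W[m]]); print("plunger",h.min(0),h.max(0),np.median(h,0))
```

```text
[0.07272369 0.10709134 0.06      ] [0.05139753 0.11254413 0.05      ] pointer-index mm 5.452794820593285 pointer from handle 0.1096
handle vis [-0.00170885  0.10554986  0.11145906] [-0.03251958  0.09379345  0.10001885] [0.02985788 0.11815698 0.11829326]
plunger [-0.0324912  -0.07548606  0.05300446] [0.02429552 0.06192087 0.06292554] [-0.00165991  0.00389865  0.0566088 ]
```

Run:
```python
from h import *
movep(G(0,.1036,.17),R(YV)); move_l(G(0,.1036,.096),feed=.12); command_gripper(0.01,50); print(toG(sense()["position"]))
push_to(.0990,.1025)
command_gripper(.085); print(toG(sense()["position"]))
move_l(G(0,toG(sense()["position"])[1],.2),feed=.2)
zd=[np.cos(.0913),-np.sin(.0913),0]; p=[.4352,-.187,.13]
movep(p,best(p,zd))
im,d,w=cloud("top"); np.savez("top3.npz",im=im,w=w); i3,d3,w3=cloud("side"); np.savez("side3.npz",im=i3,w=w3); print(sense()["time_s"],sense()["position"])
im=im.astype(int); np.set_printoptions(linewidth=200)
print("   ",np.arange(274,292))
for v in (139,140,141,142,143,144,146,148,150,151,152,153,154,155,156,157,158): print(v,im[v,274:292].max(1),(w[v,279:287,2]*1000).round(0))
a=cv2.resize(im[120:300,300:450].astype(np.uint8),(500,600),interpolation=cv2.INTER_CUBIC)
b=cv2.resize(i3[240:340,285:375],(300,333)); b=np.vstack([b,np.zeros((267,300,3),np.uint8)]); save("rack.png",np.hstack([a,b]))
```

```text
[0.00012073 0.1038258  0.09642575]
pushed to 0.09874314173111882 F [ 0.2 12.9  4. ] unloaded [0.00015284 0.09896537 0.09640495] [-1.7  1.4  5.1]
[-7.72026718e-06  9.87056692e-02  9.59318746e-02]
23.6167 [ 0.43638442 -0.18626774  0.13000641]
    [274 275 276 277 278 279 280 281 282 283 284 285 286 287 288 289 290 291]
139 [138 146 153 153 154 148 169 135  88 162 164 164 159 160 154 161 158 156] [ 2. -2. 59. 57.  1.  7.  6.  3.]
140 [156 156 156 157 155 157 166 112  73 137 174 174 167 166 168 169 168 164] [ 4. -1. 65. 60. -2.  3.  3. -2.]
141 [148 151 149 148 144 141 149 101  70  74 158 168 171 165 162 180 180 183] [ 0.  5. 56. 57. -5. -3. -4.  1.]
142 [102  95  87  92  89  75  72  81  71  64 106 110 117 104  97 154 157 153] [ 1.  5. 61. 64. 31.  4.  1. -3.]
143 [123 118 121 123 111  81  80  85  52  35  70  86  83  93  79 111 113 110] [24. 25. 63. 62. 33. 29. 22. 20.]
144 [115 113 115 122  97  82  73  87  57  39  30  79  80  88  49 110 115 112] [29. 24. 61. 60. 33. 30. 23. 32.]
146 [113 120 122 124  82  76  79  86  58  26  39  85  82  81  43 110 115 113] [23. 24. 63. 61. 31. 28. 26. 25
[... 422 characters left out ...]
28. 51. 49. 23. 29. 25. 18.]
153 [113 107 115 115  74  70  70  75  58  36  36  63  63  62  73 107 106 106] [15. 15. 51. 47. 20. 20. 19. 18.]
154 [126 108 113 134 119 121 127  87  52  68  50 134 120 114 112 111 124 109] [13. 11. 51. 48. 22. 20. 12. 16.]
155 [117 111 112 195 128 109 127  84  38  80  76 165 138 113 110 107 172 113] [16. 11. 53. 44. 14. 16. 17. 10.]
156 [125 110 109 227 135 113 123  88  51  44 113 163 169 111 103  97 210 125] [12. 16. 43. 49.  9. 16. 16. 11.]
157 [122 114 112 183 118 110 114  83  44  29 108 162 171 114 102  93 208 123] [13. 16. 50. 51. 15. 17. 11. 16.]
158 [120 114 121 153  84  62  69  55  31  27  92 136 141 115 107 119 194 120] [14. 11. 48. 42. 18. 10. 18. 11.]
```

View pics/rack.png

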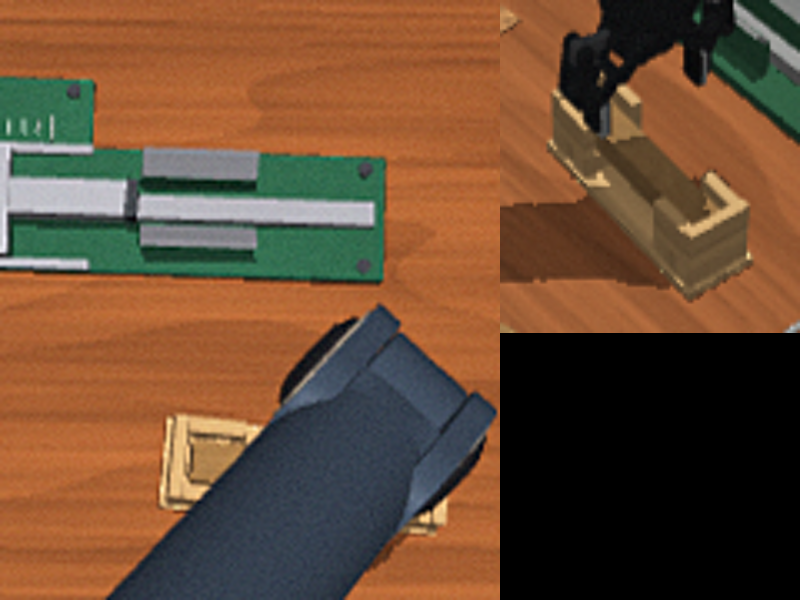

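The numeric rows put the index fin top at u≈281.5 and the pointer at u≈281.15. That leaves the pointer about 0.5 mm behind the index, which is lined up. The picture shows the gripper centred over the rack with the former between its pockets (crop 225,462). Now the lift and laying down.

Run:
```python
from h import *
zd=np.array([np.cos(.0885),-np.sin(.0885),0]); R0=np.array(sense()["tcp_rot"]); sg=np.sign(R0[:,2]@zd)
move_l([.4355,-.187,.058],R(sg*zd),feed=.12); command_gripper(0.01,40)
s=sense(); print(s["position"],s["finger_gap"],s["wrist_force"])
move_l([.4355,-.187,.145],feed=.12); s=sense(); print(s["position"],s["finger_gap"],s["wrist_force"])
i3,_=camera("side")
C=np.array([.455,.147,.0]); 
movep(C+[0,0,.1],R(sg*XV)); move_l(C+[0,0,.045],feed=.12); r=move_l(C+[0,0,.0295],feed=.03,until_force=4)
s=sense(); print(r,s["position"],s["wrist_force"],s["finger_gap"])
command_gripper(.085); move_l(C+[0,0,.12],feed=.2)
im,d,w=cloud("side"); np.savez("side4.npz",im=im,w=w); print(sense()["time_s"])
save("mat.png",np.hstack([cv2.resize(i3[150:350,180:400],(400,364)),cv2.resize(im[150:350,180:400],(400,364))]))
```

```text
[ 0.43592281 -0.18705061  0.05847784] 0.027622418138870685 [-0.3992728   1.81689908  6.48536813]
[ 0.43500625 -0.18659731  0.14441453] 0.027401835094047082 [-0.35378755  0.26935977 -1.32870794]
True [0.45506082 0.1472753  0.03134593] [ 0.02734799 -0.59903769  3.97851837] 0.0270358875802755
29.4583
```

View pics/mat.png

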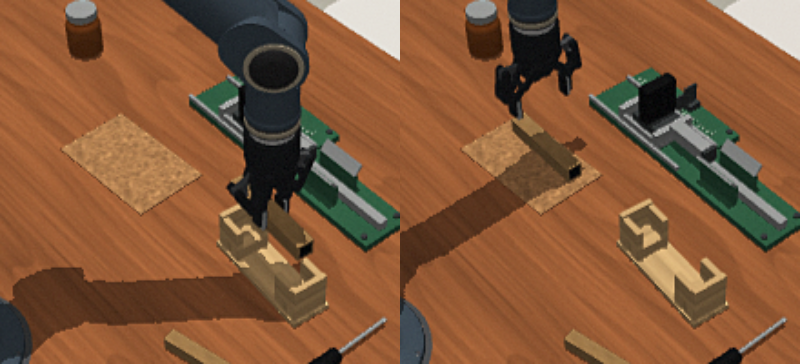

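The right half shows the former lying on the mat (crop 512–580, 120–178), the rack empty and the gauge untouched. I'll measure the former's axis and −y end, take it there, and also check the side-view offset against the tool.

Run:
```python
from h import *
w=np.load("side4.npz")["w"]; W=w.reshape(-1,3)
m=(W[:,2]>.024)&(W[:,2]<.04)&(abs(W[:,0]-.455)<.03)&(abs(W[:,1]-.147)<.11)
P=W[m]; r=cv2.minAreaRect((P[:,:2]*1000).astype(np.float32)); print(m.sum(),r,np.median(P,0)); 
c=np.array([r[0][0],r[0][1]])/1000; off=(c-[.4553,.1473])@YV[:2]; print("centre offset along y",off,"across",(c-[.4553,.1473])@XV[:2])
g=np.array([.455,.147,0])+YV*(np.clip(off,-.01,.01)-.057)
R0=np.array(sense()["tcp_rot"])
move_l(g+[0,0,.07],feed=.2); move_l(g+[0,0,.0315],feed=.1); command_gripper(.01,60); s=sense(); print(s["position"],s["finger_gap"],s["wrist_force"])
move_l(g+[0,0,.14],feed=.15)
T=G(0,-.182-.002,.16); movep(T,R0); sleep(.2)
s=sense(); print(toG(s["position"]),s["wrist_force"],s["time_s"])
im,d,w=cloud("top"); np.savez("top5.npz",im=im,w=w); i2,d2,w2=cloud("side"); np.savez("side5.npz",im=i2,w=w2)
for nm,ww in (("top",w),("side",w2)):
    Q=(ww.reshape(-1,3)-O)@np.stack([XV,YV,[0,0,1]],1)
    m=(Q[:,1]>-.15)&(Q[:,1]<-.02)&(abs(Q[:,0])<.025)&(Q[:,2]>.11)&(Q[:,2]<.2); P=Q[m]
    if m.sum()<20: print(nm,"few",m.sum()); continue
    t=P[P[:,2]>np.median(P[:,2])-.006]; print(nm,m.sum(),"ymax",np.percentile(P[:,1],99.5),"z",np.median(P[:,2]),"top x",t[:,0].min(),t[:,0].max(), "zfit/y",np.polyfit(t[:,1],t[:,2],1))
a=cv2.resize(im[100:240,260:440],(480,373));b=cv2.resize(i2[130:310,270:430],(320,373)); save("over.png",np.hstack([a,b]))
```

```text
366 ((454.13525390625, 143.2521514892578), (164.21041870117188, 32.3743896484375), 88.27607727050781) [0.4524031  0.13659929 0.03026159]
centre offset along y -0.004077500786933285 across -0.0010562662360323154
[0.4537202  0.08599254 0.03197523] 0.02681133651580734 [-1.05554158  0.79996049  6.00767909]
[ 0.00026191 -0.18207116  0.15995724] [-0.33218202 -0.75821312 -0.75513687] 33.4833
top 270 ymax -0.03890094026267137 z 0.15866741867799605 top x -0.01583221977307351 0.012914044513996326 zfit/y [-0.01009494  0.15820195]
side 362 ymax -0.043445117429350345 z 0.15549127139391483 top x -0.019665337800927992 0.01667015000468414 zfit/y [0.01334081 0.15898927]
```

View pics/over.png

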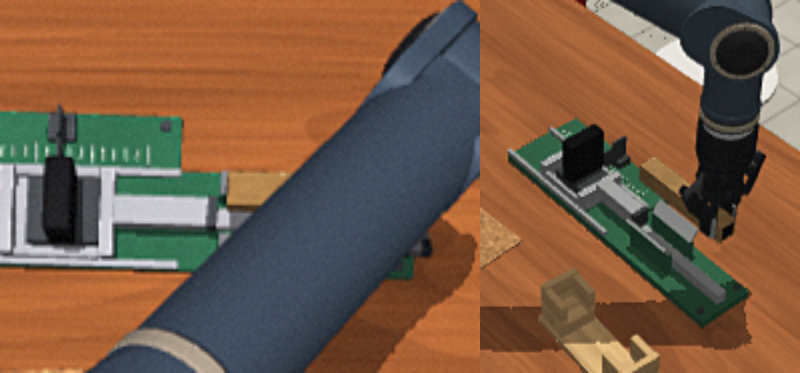

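Top view: the tool at gauge x=0 shows the former at −1.5 mm and the plunger at −1.7 mm, so the lateral alignment is good and the former is level. Before descending I'll back off 4 mm more from the stop.

Run:
```python
from h import *
y=-.186
move_l(G(0,y,.16),feed=.1); move_l(G(0,y,.095),feed=.12)
r1=move_l(G(0,y,.064),feed=.05,until_force=6); s=sense(); print("lower",r1,toG(s["position"]),s["wrist_force"])
if not r1:
    r2=move_l(G(0,y,.0565),feed=.02,until_force=3); s=sense(); print("touch",r2,toG(s["position"]),s["wrist_force"])
    zc=toG(s["position"])[2]
    r3=move_l(G(0,y+.022,zc+.0005),feed=.02,until_force=5); s=sense(); print("push",r3,toG(s["position"]),s["wrist_force"],s["time_s"])
im,d,w=cloud("top"); i2,d2,w2=cloud("side"); np.savez("top6.npz",im=im,w=w); np.savez("side6.npz",im=i2,w=w2)
a=cv2.resize(im[125:215,255:375],(480,360),interpolation=cv2.INTER_CUBIC);b=cv2.resize(i2[180:290,290:410],(393,360),interpolation=cv2.INTER_CUBIC); save("in.png",np.hstack([a,b])[:, :800])
im=im.astype(int)
for v in (140,144,146,148,154,155,156,157): print(v,im[v,277:287].max(1))
```

```text
lower False [ 5.88164232e-05 -1.86193256e-01  6.40496651e-02] [-0.34560759  0.23427721 -0.76791683]
touch True [ 0.00036649 -0.18619221  0.05905922] [-0.0672625   0.29812718  4.04298053]
push True [-4.99516934e-05 -1.75990972e-01  5.90601746e-02] [0.47526846 0.15442713 1.53806206] 36.2667
140 [165 164 162 170 124  72 149 181 177 180]
144 [125 110  84  84  91  57  37  35  77  85]
146 [131  86  87  83  86  63  34  39  89  86]
148 [87 90 91 89 94 61 39 42 88 93]
154 [135 124 131 136  94  44  67  60 147 129]
155 [206 133 118 127  95  44  78  79 173 149]
156 [239 142 122 123  99  43  43 116 172 173]
157 [193 123 115 115  84  48  36 117 179 172]
```

View pics/in.png

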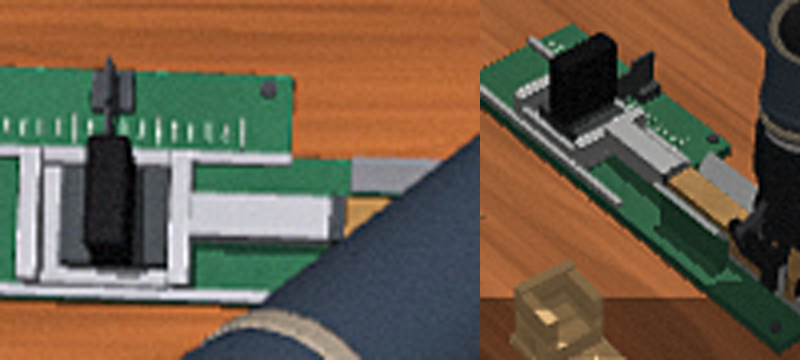

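The stop is unmoved and the former is at or near the face, but the force reads about 0. I'll make a slower second push to confirm contact, then let go.

Run:
```python
from h import *
p=toG(sense()["position"]); print(p,sense()["wrist_force"])
c=p[1]
for i in range(20):
    c+=.0005; move_l(G(0,c,p[2]),feed=.02); sleep(.05); s=sense(); f=s["wrist_force"]@YV
    print(round(c*1000,1),(toG(s["position"])[1]*1000).round(2),round(f,2))
    if f<-4: break
command_gripper(.085); q=sense(); print(toG(q["position"]),q["wrist_force"])
p=toG(q["position"]); move_l(G(p[0],p[1],.2),feed=.2)
movep([.44,.25,.3],np.array(q["tcp_rot"])); sleep(.2)
im,d,w=cloud("top"); i2,d2,w2=cloud("side"); np.savez("top7.npz",im=im,w=w); np.savez("side7.npz",im=i2,w=w2); print(sense()["time_s"])
a=cv2.resize(im[130:210,225:425],(800,320),interpolation=cv2.INTER_CUBIC);b=cv2.resize(i2[130:330,180:480],(420,280),interpolation=cv2.INTER_CUBIC);b2=cv2.resize(i2[220:260,330:380],(380,280),interpolation=cv2.INTER_CUBIC)
save("end.png",np.vstack([a,np.hstack([b,b2])]))
im=im.astype(int)
for v in (140,144,146,148,154,155,156,157): print(v,im[v,277:287].max(1))
Q=(w.reshape(-1,3)-O)@np.stack([XV,YV,[0,0,1]],1); C=im.reshape(-1,3)
m=(Q[:,1]<-.02)&(Q[:,1]>-.21)&(abs(Q[:,0]+.0015)<.012)&(Q[:,2]>.05)&(Q[:,2]<.065)&(C[:,0]-C[:,2]>30)
P=Q[m]; print("former",P[:,1].min(),P[:,1].max(),np.median(P[:,2]),"tilt,yaw",np.polyfit(P[:,1],P[:,2],1)[0])
```

```text
[-5.75915914e-05 -1.76008588e-01  5.90953062e-02] [-0.38023543  1.74956753  2.59406697]
-175.5 -175.93 -3.11
-175.0 -175.9 -5.25
[-1.47055589e-05 -1.74828635e-01  5.90217699e-02] [-0.22428652 -0.14558134 -0.67507691]
40.6
140 [156 157 160 167 112  72 146 178 169 175]
144 [122 103  87  76  81  59  36  32  79  80]
146 [119  89  79  76  85  59  27  31  81  80]
148 [81 88 85 90 88 54 35 36 80 90]
154 [132 120 125 127  93  44  67  50 138 128]
155 [201 130 117 124  88  49  73  78 164 140]
156 [233 137 118 125  92  42  41 111 165 170]
157 [184 117 108 113  89  40  42 111 168 171]
former -0.19288660151906514 -0.032812845697252804 0.05793933525612904 tilt,yaw -0.0006665956193482188
```

View pics/end.png

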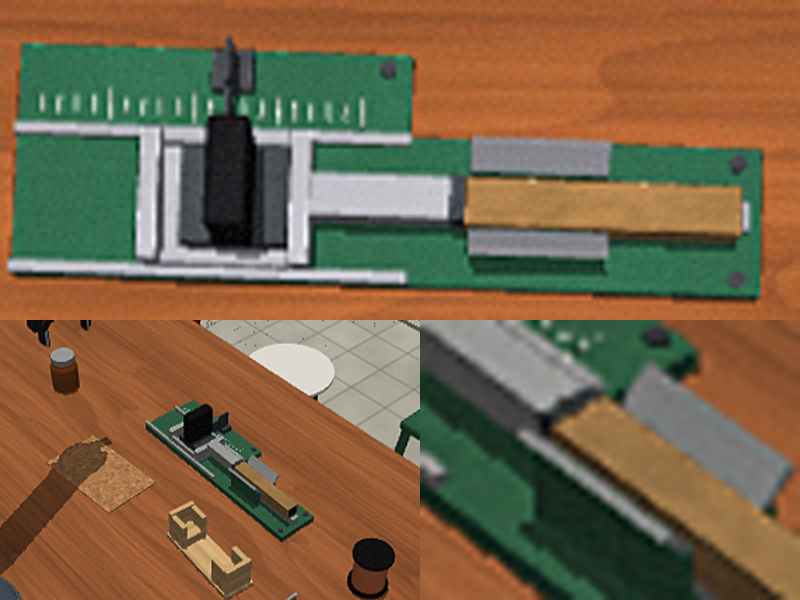

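```bash
python3 -c "
from h import *
finish_job()"
```

```text
the job is handed in; nothing more can be done
```

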